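# Line up the reagent jars by height

## Task

Line the four amber reagent jars up on the tray in order of height, one standing upright in the middle of each round cork seat: the tallest on the seat next to the upright white end stop, then each next shorter one, so that the shortest ends up farthest from the stop. They are glass: set each one down, do not drop it or knock it over.

Things in the scene. Friction and masses are not known exactly. Their poses are not given: they have to be found in the camera images.
- jar_p: The smallest of four round amber-glass reagent jars with a white screw lid and a paper label, closed, standing upright: 34 mm in diameter (body and lid alike), 45 mm high. Origin: centre of its underside, z up.
- jar_q: The second smallest of four round amber-glass reagent jars with a white screw lid and a paper label, closed, standing upright: 42 mm in diameter (body and lid alike), 62 mm high. Origin: centre of its underside, z up.
- jar_r: The second tallest of four round amber-glass reagent jars with a white screw lid and a paper label, closed, standing upright: 50 mm in diameter (body and lid alike), 82 mm high. Origin: centre of its underside, z up.
- jar_s: The tallest of four round amber-glass reagent jars with a white screw lid and a paper label, closed, standing upright: 60 mm in diameter (body and lid alike), 105 mm high. Origin: centre of its underside, z up.
- seat_a: One of four identical round cork seats, 70 mm in diameter, 3 mm thick, fixed in one straight row at 90 mm centres on a dark steel tray (86 x 440 x 8 mm) on the bench; the row runs roughly along y, turned up to 0.2 rad. Which place in the row it has changes from start to start. Origin: centre of its underside, 8 mm above the bench; a jar stands on its top, 11 mm above the bench.
- seat_b: One of four identical round cork seats, 70 mm in diameter, 3 mm thick, fixed in one straight row at 90 mm centres on a dark steel tray (86 x 440 x 8 mm) on the bench; the row runs roughly along y, turned up to 0.2 rad. Which place in the row it has changes from start to start. Origin: centre of its underside, 8 mm above the bench; a jar stands on its top, 11 mm above the bench.
- seat_c: One of four identical round cork seats, 70 mm in diameter, 3 mm thick, fixed in one straight row at 90 mm centres on a dark steel tray (86 x 440 x 8 mm) on the bench; the row runs roughly along y, turned up to 0.2 rad. Which place in the row it has changes from start to start. Origin: centre of its underside, 8 mm above the bench; a jar stands on its top, 11 mm above the bench.
- seat_d: One of four identical round cork seats, 70 mm in diameter, 3 mm thick, fixed in one straight row at 90 mm centres on a dark steel tray (86 x 440 x 8 mm) on the bench; the row runs roughly along y, turned up to 0.2 rad. Which place in the row it has changes from start to start. Origin: centre of its underside, 8 mm above the bench; a jar stands on its top, 11 mm above the bench.
- stop: Upright white plastic stop fixed across one end of the tray, in line with the row, 70 mm beyond the centre of the end seat: 70 mm wide, 12 mm thick, 60 mm high above the tray. The other end has only a low dark curb, 8 mm high. Which end has the stop changes from start to start. Origin: centre of its underside, on the tray's top.
There are look-alikes about, which are no part of the job. Leave any turquoise look-alike of the jar_q alone.

How it is judged:
At the end, for the whole second after the job is handed in: Each jar stands upright (within 0.1 rad) on a cork seat, its centre within 13 mm of the seat's centre; counted from the end stop the seats hold the tallest, second tallest, second smallest and smallest jar; all are released and at rest ((horizontal distance between jar_p and seat_a below 0.013 m or horizontal distance between jar_p and seat_b below 0.013 m or horizontal distance between jar_p and seat_c below 0.013 m or horizontal distance between jar_p and seat_d below 0.013 m) and horizontal distance between jar_p and stop between 0.31 and 0.37 m and height (world z) of jar_p between 0.006 and 0.016 m and angle between each of jar_p, jar_q, jar_r, jar_s's own z axis and vertical below 0.1 rad and linear speed of each of jar_p, jar_q, jar_r, jar_s below 0.02 m/s and angular speed of each of jar_p, jar_q, jar_r, jar_s below 0.2 rad/s and contact force between the fingers and jar_p below 0.1 N and (horizontal distance between jar_q and seat_a below 0.013 m or horizontal distance between jar_q and seat_b below 0.013 m or horizontal distance between jar_q and seat_c below 0.013 m or horizontal distance between jar_q and seat_d below 0.013 m) and horizontal distance between jar_q and stop between 0.22 and 0.28 m and height (world z) of jar_q between 0.006 and 0.016 m and contact force between the fingers and jar_q below 0.1 N and (horizontal distance between jar_r and seat_a below 0.013 m or horizontal distance between jar_r and seat_b below 0.013 m or horizontal distance between jar_r and seat_c below 0.013 m or horizontal distance between jar_r and seat_d below 0.013 m) and horizontal distance between jar_r and stop between 0.13 and 0.19 m and height (world z) of jar_r between 0.006 and 0.016 m and contact force between the fingers and jar_r below 0.1 N and (horizontal distance between jar_s and seat_a below 0.013 m or horizontal distance between jar_s and seat_b below 0.013 m or horizontal distance between jar_s and seat_c below 0.013 m or horizontal distance between jar_s and seat_d below 0.013 m) and horizontal distance between jar_s and stop between 0.04 and 0.1 m and height (world z) of jar_s between 0.006 and 0.016 m and contact force between the fingers and jar_s below 0.1 N); the robot touches nothing.
It fails at once if a jar is knocked over (tilted more than 0.7 rad) (angle between any of jar_p, jar_q, jar_r, jar_s's own z axis and vertical above 0.7 rad).
It fails at once if a jar is dropped (moves faster than 0.6 m/s, as after a fall of about 20 mm, with no finger touching it) ((linear speed of jar_p above 0.6 m/s and contact force between the fingers and jar_p below 0.05 N) or (linear speed of jar_q above 0.6 m/s and contact force between the fingers and jar_q below 0.05 N) or (linear speed of jar_r above 0.6 m/s and contact force between the fingers and jar_r below 0.05 N) or (linear speed of jar_s above 0.6 m/s and contact force between the fingers and jar_s below 0.05 N)).
It also fails if it takes over 115 s, if anything falls off the work surface, if the arm or the gripper's body presses on something with over 40 N, if the wrist force passes 120 N, or if a joint passes its speed limit or range.

## Robot

A 7-joint arm with a two-finger parallel gripper is mounted at the origin on the work surface. World frame = base frame: x ahead of the robot, y to its left, z up, the work surface at z = 0. Lengths are in m, angles in rad, forces in N, time in s.
With the tool pointing down it reaches from about 0.35 to 0.9 m from the base axis. Payload 8.1 kg.
Tool frame: the origin (TCP) lies between the finger pads; the fingertips stand 22 mm ahead of it and the grasp point (between the pads) lies 3 mm ahead of it (arm.tip_reach is the distance from the TCP to the fingertips, in m); z points along the fingers, y is the line along which they close (so a half turn about z gives the same grasp; the last joint's range is limited). The gripper opens to 92 mm and grips with 3 to 60 N. Pads are 19 mm wide; open, the fingers measure 130 mm over their backs; the gripper's body (75 mm by 190 mm) begins 47 mm behind the grasp point.
Start: joints at [-1.388, 0.434, 0.025, 1.573, -0.012, 1.134, -0.075], TCP at [0.176, 0.6, 0.249] pointing down, gripper open.
Joint ranges: [-2.62, 2.62], [-0.44, 2.09], [-1.27, 1.32], [0.08, 2.57], [-1.32, 4.46], [0.12, 2], [-2.74, 2.74]. Speed limits (rad/s): [2.22, 2.22, 3.01, 3.01, 3.14, 3.14, 3.14].

## Interface

Orientations are given as a rotation vector (axis times angle).
In Python, from cell import telemetry, vision, job, arm gives the robot as it stands. The module is installed in compiled form; this text tells all that it offers.
- The arm moves only by the shell command python3 -m creep 'ROWS' [FORCE]. ROWS is text: rows parted by semicolons, each of 7 numbers parted by spaces: the finger opening in cm, from 0 to 9.18, then the shift along the tool's x, y, z in cm, then the turn, a rotation vector about the tool's x, y, z in degrees. A call has 1 to 5 rows; each row is the pose to reach, as a shift and turn from the pose commanded when the call began, along the tool's axes at that moment; what a row does not reach only later rows make up. A row lasts 1/8 s, in which the tool goes at most 62.5 mm and 10.7 degrees, less where a joint would pass 70% of its speed; a pose out of reach is approached as far as the arm can. A call with a gripper value outside its range is refused whole. The fingers move at their own pace and stop on an object; FORCE is the grip in N (left out, the last holds). Time passes only in rows, so rows that repeat a pose let the fingers close. It gives the time, the measured TCP pose, the force, the opening and the grip force at its end, in the units of the state.
- telemetry.observe(): the state, without advancing time (a new reading comes with each control period).
- vision.get_image(name): name is "scene" or "top" or "wrist"; returns the picture (400x640x3 uint8, red, green, blue); there is no depth.
- vision.camera_info(name): a dict with "fov_y" (degrees; the focal length in pixels is half the picture's height over the tangent of half this angle, whatever the lens; pixels are square), "cx", "cy" (the principal point, pixels), "extrinsics" (4x4, takes a point from camera to world coordinates). Camera axes: x right, y down, z forward; pixel columns grow to the right and rows downward; lengths in m; the calibration is good to about 2 mm. A picture is of the moment at which its call begins: read the wrist's pose just before it. camera_info takes no time and is no camera call; for the wrist camera it gives the pose at the moment of the call.
- job.sign_off(): hands the job in; it is judged then, once.
The state is a dict: "clock": time; "joints": joint angles; "dq": joint speeds; "joint_efforts": joint torques, N m; "position": TCP position; "ee_rot": TCP orientation; "force": force on the tool from outside, world axes, zero at the start; "ft_torque": the same for the moment, N m; "width": opening from 0.0 (shut) to 1.0 (fully open); "gripper_force": force on a finger pad.
Only numpy, scipy, OpenCV 4.12 (cv2) and the standard library are available. Lean on these libraries where they do the work, as an engineer would, in place of code of your own. Each camera call takes 0.05 s, during which the arm holds its last target. There are 200 camera calls.

## Working session

There is one attempt and no reset: what is moved stays moved. The work goes in short steps, Python scripts to look and compute and a shell command to move; the robot and the scene stay as the last step left them, time stands still between calls to the robot, and variables do not carry over. Pictures are saved under pics/ and viewed, at most 14 in all, crops included, and the job is handed in when it is done.

```bash
mkdir -p pics; python3 - <<'E'
from cell import telemetry, vision, job, arm
import cv2, numpy as np
print(telemetry.observe())
for n in ("scene","top"):
    im=vision.get_image(n); cv2.imwrite(f"pics/{n}0.png",im[:,:,::-1]); print(n,vision.camera_info(n))
E
```

```text
{'clock': 0.0, 'joints': array([-1.38762463,  0.43520499,  0.02499526,  1.57411268, -0.01159764,
        1.13398535, -0.07509529]), 'dq': array([-0.00042403,  0.00066957,  0.00050698, -0.00010567, -0.0009075 ,
        0.00112234,  0.0008943 ]), 'joint_efforts': array([-5.47272248e-04, -6.67822838e+01,  9.84715708e-01, -3.14466798e+01,
       -6.07392867e-02,  4.25466523e-02,  1.62010824e-04]), 'position': array([0.17611613, 0.5991722 , 0.24795035]), 'ee_rot': array([-4.47484461e-01, -3.10948800e+00,  2.45630046e-03]), 'force': array([ 0.41144803, -0.50575667,  0.82594145]), 'ft_torque': array([-0.00169112,  0.03452095,  0.0156316 ]), 'gripper_force': 0.0, 'width': 1.0009279642189912}
scene {'fov_y': 50.36491164791613, 'cx': 309.3899667649736, 'cy': 203.64563574177927, 'extrinsics': array([[-0.16917523,  0.69463737, -0.69918428,  1.16547819],
       [ 0.98557099,  0.11531835, -0.12390119,  0.10275939],
       [-0.00543762, -0.71005676, -0.70412345,  0.65785496],
       [ 0.        ,  0.        ,  0.        ,  1.        ]])}
top {'fov_y': 44.00147661593803, 'cx': 316.05797603453465, 'cy': 197.15212650792375, 'extrinsics': array([[-0.02100209, -0.99799311,  0.05973828,  0.46906448],
       [-0.99973266,  0.02038564, -0.01091001,  0.00706768],
       [ 0.00967032, -0.05995144, -0.99815445,  1.05357833],
       [ 0.        ,  0.        ,  0.        ,  1.        ]])}
```

View pics/top0.png

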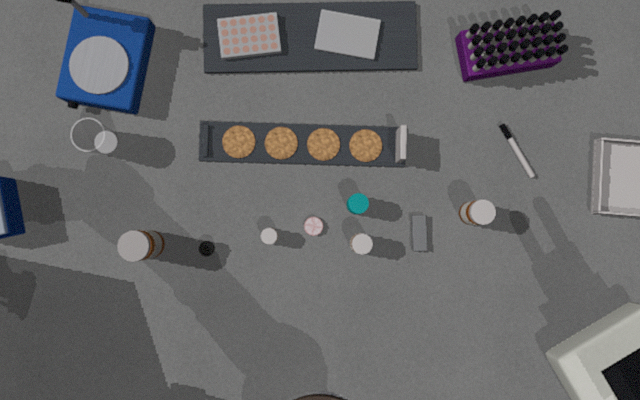

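View pics/scene0.png

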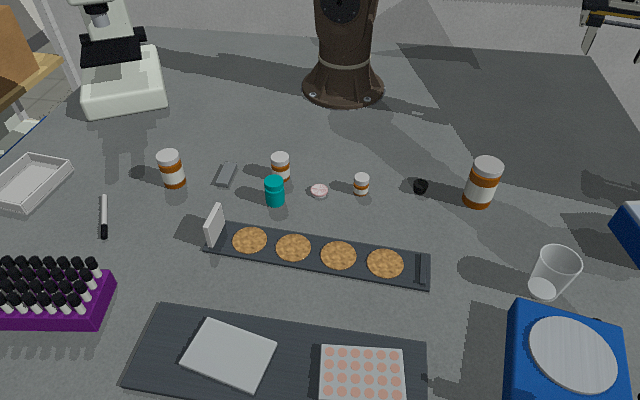

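The top view shows four amber jars by their white lids: s at (133,246), p (269,236), q (362,244) and r (482,212). Look-alikes are the turquoise jar (358,203), the pinkish disc (313,226), the black cap (207,248), and the beaker (100,138). The cork seats run from (239,142) to (366,145), with the white stop at (402,143), at the -y end. In the scene view only the jars at (170,168), (280,167), (361,184) and (482,183) are amber with labels.

```bash
cat > h.py <<'E'
import cv2, numpy as np
from scipy.spatial.transform import Rotation as R
def ray(ci,u,v,z):
    f=200/np.tan(np.radians(ci['fov_y']/2)); T=ci['extrinsics']
    d=T[:3,:3]@np.array([(u-ci['cx'])/f,(v-ci['cy'])/f,1]); o=T[:3,3]
    return o+d*(z-o[2])/d[2]
def proj(ci,p):
    f=200/np.tan(np.radians(ci['fov_y']/2)); T=ci['extrinsics']
    c=T[:3,:3].T@(np.array(p)-T[:3,3]); return np.array([ci['cx']+f*c[0]/c[2],ci['cy']+f*c[1]/c[2]])
E
python3 - <<'E'
from h import *
from cell import vision
ci=vision.camera_info('top'); im=cv2.imread('pics/top0.png'); hsv=cv2.cvtColor(im,cv2.COLOR_BGR2HSV)
m=cv2.inRange(hsv,(8,90,90),(25,255,255)); m[:110]=0;m[175:]=0
for c in cv2.findContours(m,0,2)[0]:
    if cv2.contourArea(c)>300:
        (u,v),r=cv2.minEnclosingCircle(c); M=cv2.moments(c); q=ray(ci,M['m10']/M['m00'],M['m01']/M['m00'],.011); print('seat',np.round([u,v,r],1),q.round(4))
w=cv2.inRange(hsv,(0,0,175),(180,30,255))
for n,(u,v),h in (('s',(133,246),.105),('p',(269,236),.045),('q',(362,244),.062),('r',(482,212),.082)):
    k=w.copy(); z=np.zeros_like(k); z[v-22:v+22,u-22:u+22]=255; k&=z
    c=max(cv2.findContours(k,0,2)[0],key=cv2.contourArea); M=cv2.moments(c); a=(M['m10']/M['m00'],M['m01']/M['m00'])
    (x,y),r=cv2.minEnclosingCircle(c); q=ray(ci,*a,h); e=ray(ci,a[0]+np.sqrt(cv2.contourArea(c)/np.pi)+.5,a[1],h)
    print(n,np.round(a,1),np.round([x,y,r],1),q.round(4),'diam',2*np.linalg.norm(e-q).round(4))
k=w.copy();k[:,:395]=0;k[:,412:]=0;k[:120]=0;k[170:]=0
c=max(cv2.findContours(k,0,2)[0],key=cv2.contourArea);print('stop',cv2.minAreaRect(c),ray(ci,*cv2.minAreaRect(c)[0],.068))
t=[cv2.resize(im[v-22:v+22,u-30:u+30],None,fx=6,fy=6,interpolation=2) for u,v in((133,246),(269,236),(362,244),(482,212))]
cv2.imwrite('pics/crop1.png',np.vstack([np.hstack(t[:2]),np.hstack(t[2:])]))
E
```

```text
seat [365.2 145.1  16.5] [ 0.6401 -0.1113  0.011 ]
seat [323.  143.8  16.5] [ 0.6446 -0.0217  0.011 ]
seat [280.8 142.7  16.6] [0.6489 0.0681 0.011 ]
seat [238.3 141.3  16.6] [0.6533 0.1581 0.011 ]Traceback (most recent call last):
  File "<stdin>", line 11, in <module>
ValueError: max() iterable argument is empty
```

```bash
python3 - <<'E'
from h import *
from cell import vision
ci=vision.camera_info('top'); im=cv2.imread('pics/top0.png'); hsv=cv2.cvtColor(im,cv2.COLOR_BGR2HSV)
for n,(u,v),h in (('s',(133,246),.105),('p',(269,236),.045),('q',(362,244),.062),('r',(482,212),.082)):
    V=np.median(hsv[v-2:v+3,u-2:u+3,2]); bg=np.median(hsv[v-22:v+22,u-22:u+22,2]); t=(V+bg)/2
    k=cv2.inRange(hsv,(0,0,int(t)),(180,60,255)); z=np.zeros_like(k); z[v-22:v+22,u-22:u+22]=255; k&=z
    c=max(cv2.findContours(k,0,2)[0],key=cv2.contourArea); M=cv2.moments(c); a=(M['m10']/M['m00'],M['m01']/M['m00'])
    (x,y),r=cv2.minEnclosingCircle(c); q=ray(ci,x,y,h); e=ray(ci,x+r+.5,y,h)
    print(n,V,bg,np.round(a,1),np.round([x,y,r],1),cv2.boundingRect(c),q.round(4),'diam',2*np.linalg.norm(e-q).round(4))
t=[cv2.resize(im[v-22:v+22,u-30:u+30],None,fx=6,fy=6,interpolation=2) for u,v in((133,246),(269,236),(362,244),(482,212))]
cv2.imwrite('pics/crop1.png',np.vstack([np.hstack(t[:2]),np.hstack(t[2:])]))
k=cv2.inRange(hsv,(0,0,150),(180,60,255))
k[:,:395]=0;k[:,412:]=0;k[:120]=0;k[170:]=0
c=max(cv2.findContours(k,0,2)[0],key=cv2.contourArea);print('stop',cv2.minAreaRect(c),ray(ci,*cv2.minAreaRect(c)[0],.068))
print(vision.camera_info('wrist'))
E
```

```text
s 158.0 118.0 [132.3 245.8] [132.2 245.8  15.5] (117, 231, 31, 31) [0.4403 0.3482 0.105 ] diam 0.0608
p 179.0 117.0 [268.4 235.7] [268.4 235.7   8.1] (261, 228, 16, 16) [0.453  0.0944 0.045 ] diam 0.035
q 179.0 116.0 [361.5 243.6] [361.5 243.6  10.5] (351, 234, 22, 21) [ 0.4337 -0.0926  0.062 ] diam 0.0442
r 176.0 117.0 [482.5 211.5] [482.5 211.5  12.7] (470, 200, 26, 25) [ 0.4922 -0.3307  0.082 ] diam 0.0524
stop ((402.5, 141.5), (33.0, 5.0), 90.0) [ 0.63663318 -0.17993143  0.068     ]
{'fov_y': 68.75842878538458, 'cx': 322.98009906372664, 'cy': 203.10739438984297, 'extrinsics': array([[ 0.28139811,  0.92436166,  0.25762498,  0.10825967],
       [ 0.95958978, -0.27061866, -0.07715571,  0.61882674],
       [-0.00160166,  0.26892577, -0.96315957,  0.38523563],
       [ 0.        ,  0.        ,  0.        ,  1.        ]])}
```

View pics/crop1.png

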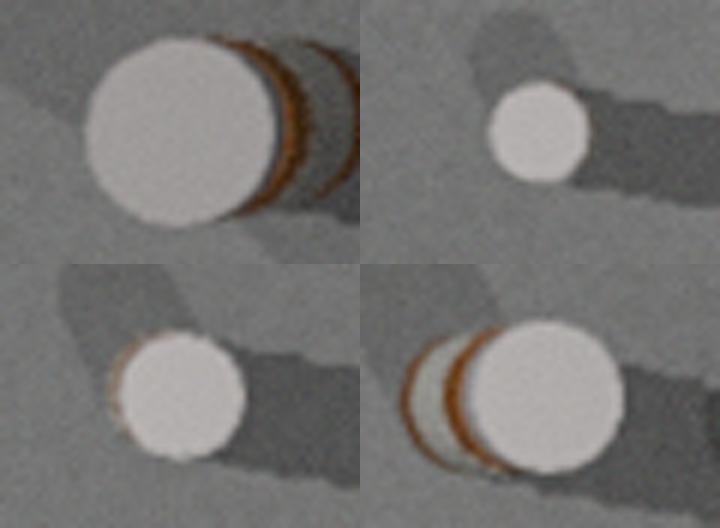

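Lid diameters measure 61, 35, 44 and 52 mm, matching s, p, q and r. Seat spacing is 90 mm, and the stop is 70 mm beyond the seat at y=-0.111. The close crop shows amber bodies with white lids, so I'm keeping these choices. I'll turn the tool so it closes across the row.

```bash
cat > go.py <<'E'
# usage: go.py x y z -> shift (cm) and turn (deg) in tool axes from the measured pose to target, closing across row
import sys; from h import *
from cell import telemetry
s=telemetry.observe(); P=s['position']; A=R.from_rotvec(s['ee_rot'])
y=np.array([.9988,-.0489,0]); z=np.array([0,0,-1.]); B=R.from_matrix(np.c_[np.cross(y,z),y,z])
t=np.array(list(map(float,sys.argv[1:4])))
print('t',s['clock'],'pos',P.round(4),'j',s['joints'].round(2),'F',s['force'].round(1),'w',round(s['width']*9.2,2),round(s['gripper_force'],1))
print('shift cm',(A.inv().apply(t-P)*100).round(2),'turn',np.degrees((A.inv()*B).as_rotvec()).round(1))
E
python3 go.py .4403 .3482 .22
```

```text
t 0.1 pos [0.1761 0.5992 0.2481] j [-1.39  0.44  0.02  1.57 -0.01  1.13 -0.08] F [-0.2 -0.   0. ] w 9.21 0.0
shift cm [-32.42 -16.63   2.83] turn [-0.1  0.1 76.4]
```

```bash
python3 -m creep '9 -4 -2 0.4 0 0 10; 9 -8 -4 0.8 0 0 20; 9 -12 -6 1.2 0 0 30; 9 -16 -8 1.6 0 0 40; 9 -20 -10 2 0 0 50' 25; python3 go.py .4403 .3482 .22
```

```text
clock: 0.72
position: [0.3407, 0.446, 0.2284]
ee_rot: [-1.727, -2.624, 0.001]
force: [0.5, 0.5, 0.1]
width: 0.979
gripper_force: 0.0
t 0.725 pos [0.3407 0.446  0.2284] j [-1.21  0.35  0.27  1.77 -0.11  1.03 -0.5 ] F [0.5 0.5 0.1] w 9.01 0.0
shift cm [-12.93   5.28   0.84] turn [-0.   0.  26.1]
```

```bash
python3 -m creep '9 -4 1.8 0.3 0 0 9; 9 -8 3.5 0.6 0 0 18; 9 -12.9 5.3 0.8 0 0 26; 9 -12.9 5.3 0.8 0 0 26; 9 -12.9 5.3 0.8 0 0 26' 25; python3 go.py .4403 .3482 .075
```

```text
clock: 1.35
position: [0.4397, 0.3506, 0.2205]
ee_rot: [-2.266, -2.175, 0.001]
force: [-1.0, 1.2, 0.1]
width: 0.98
gripper_force: 0.0
t 1.35 pos [0.4397 0.3506 0.2205] j [-1.07  0.37  0.4   1.79 -0.17  1.02 -0.64] F [-1.   1.2  0.1] w 9.02 0.0
shift cm [-0.24  0.08 14.55] turn [-0.   0.   0.5]
```

```bash
python3 -m creep '9 -0.2 0 4 0 0 0; 9 -0.2 0 8 0 0 0; 9 -0.2 0 12 0 0 0; 9 -0.2 0 14.5 0 0 0; 9 -0.2 0 14.5 0 0 0' 25; python3 go.py .4403 .3482 .075
```

```text
clock: 1.98
position: [0.4379, 0.3488, 0.074]
ee_rot: [-2.263, -2.178, 0.006]
force: [-0.1, 0.1, -0.4]
width: 0.977
gripper_force: 0.0
t 1.975 pos [0.4379 0.3488 0.074 ] j [-1.    0.55  0.33  1.93 -0.27  0.7  -0.55] F [-0.1  0.1 -0.4] w 8.99 0.0
shift cm [-0.05  0.25 -0.1 ] turn [-0.2  0.1  0.6]
```

```bash
python3 -m creep '9 0 0.25 0 0 0 0.5; 6.8 0 0.25 0 0 0 0.5; 6.2 0 0.25 0 0 0 0.5; 5 0 0.25 0 0 0 0.5; 5 0 0.25 0 0 0 0.5' 25; python3 go.py .4403 .3482 .22; python3 -m creep '5 0 0 0 0 0 0; 5 0 0 0 0 0 0;5 0 0 -1.5 0 0 0; 5 0 0 -3 0 0 0;5 0 0 -3 0 0 0' 25; python3 go.py .6401 -.1113 .23
```

```text
clock: 2.6
position: [0.4425, 0.3484, 0.076]
ee_rot: [-2.276, -2.165, -0.0]
force: [-2.3, -1.0, 3.0]
width: 0.65
gripper_force: 25.0
t 2.6 pos [0.4425 0.3484 0.076 ] j [-1.    0.55  0.34  1.93 -0.27  0.71 -0.55] F [-2.3 -1.   3. ] w 5.98 25.0
shift cm [ -0.02  -0.22 -14.4 ] turn [ 0.  -0.  -0.1]
clock: 3.22
position: [0.4435, 0.3489, 0.1074]
ee_rot: [-2.277, -2.165, -0.005]
force: [0.6, -0.7, -2.1]
width: 0.651
gripper_force: 25.0
t 3.225 pos [0.4435 0.3489 0.1074] j [-1.02  0.51  0.36  1.9  -0.25  0.77 -0.57] F [ 0.6 -0.7 -2.1] w 5.99 25.0
shift cm [-44.95  21.98 -12.31] turn [ 0.1 -0.1 -0.1]
```

```bash
python3 -m creep '5 0 0 -3 0 0 0; 5 0 0 -6 0 0 0; 5 -2 1 -9 0 0 0; 5 -6 3 -11 0 0 0; 5 -10 5 -11 0 0 0'; python3 -m creep '5 -4 2 0 0 0 0; 5 -8 4 0 0 0 0; 5 -12 6 0 0 0 0; 5 -16 8 0 0 0 0; 5 -20 9.5 0 0 0 0'; python3 go.py .6401 -.1113 .22
```

```text
clock: 3.85
position: [0.4886, 0.2453, 0.2174]
ee_rot: [2.275, 2.166, 0.005]
force: [1.6, 0.2, -1.4]
width: 0.65
gripper_force: 25.0
clock: 4.47
position: [0.5727, 0.04, 0.2155]
ee_rot: [2.276, 2.165, -0.0]
force: [1.0, 0.2, -2.1]
width: 0.653
gripper_force: 25.0
t 4.475 pos [0.5727 0.04   0.2155] j [-0.52  0.4   0.49  1.77 -0.22  1.02  0.  ] F [ 1.   0.2 -2.1] w 6.01 25.0
shift cm [-14.77   7.49  -0.45] turn [-0.   0.  -0.1]
```

```bash
python3 -m creep '5 -4 2 0 0 0 0; 5 -8 4 0 0 0 0; 5 -12 6 0 0 0 0; 5 -14.8 7.5 0 0 0 0; 5 -14.8 7.5 0 0 0 0'; python3 -m creep '5 0 0 0 0 0 0; 5 0 0 0 0 0 0'; python3 go.py .6401 -.1113 .088
```

```text
clock: 5.1
position: [0.6398, -0.1139, 0.2153]
ee_rot: [2.28, 2.159, -0.002]
force: [-1.2, 0.0, -2.5]
width: 0.655
gripper_force: 25.0
clock: 5.35
position: [0.6396, -0.1087, 0.2156]
ee_rot: [-2.274, -2.166, -0.001]
force: [0.0, -0.5, -2.6]
width: 0.647
gripper_force: 25.0
t 5.35 pos [ 0.6396 -0.1087  0.2156] j [-0.24  0.53  0.5   1.58 -0.27  1.1   0.28] F [ 0.  -0.5 -2.6] w 5.95 25.0
shift cm [-0.27  0.07 12.76] turn [-0.  -0.1  0. ]
```

```bash
python3 -m creep '5 -0.2 0 4 0 0 0; 5 -0.2 0 8 0 0 0; 5 -0.2 0 11 0 0 0; 5 -0.2 0 11.7 0 0 0; 5 -0.2 0 11.7 0 0 0'; python3 -m creep '5 0 0 0 0 0 0; 5 0 0 0 0 0 0'; python3 go.py .6401 -.1113 .088
```

```text
clock: 5.98
position: [0.64, -0.1117, 0.0992]
ee_rot: [2.276, 2.166, 0.0]
force: [-1.2, 0.4, -1.9]
width: 0.652
gripper_force: 25.0
clock: 6.22
position: [0.6404, -0.1123, 0.1]
ee_rot: [2.275, 2.164, 0.002]
force: [-0.3, 0.7, -2.3]
width: 0.647
gripper_force: 25.0
t 6.225 pos [ 0.6404 -0.1123  0.1   ] j [-0.19  0.65  0.44  1.69 -0.34  0.88  0.34] F [-0.3  0.7 -2.3] w 5.95 25.0
shift cm [ 0.1  -0.04  1.2 ] turn [ 0.1 -0.  -0.1]
```

```bash
python3 -m creep '5 0 0 0.4 0 0 0; 5 0 0 0.8 0 0 0; 5 0 0 1 0 0 0; 5 0 0 1.1 0 0 0; 5 0 0 1.1 0 0 0'; python3 -m creep '5 0 0 0.1 0 0 0; 5 0 0 0.1 0 0 0'; python3 go.py .6401 -.1113 .088
```

```text
clock: 6.85
position: [0.6397, -0.1123, 0.0876]
ee_rot: [-2.277, -2.165, 0.0]
force: [-0.8, -0.1, -2.6]
width: 0.651
gripper_force: 25.0
clock: 7.1
position: [0.6398, -0.1123, 0.0871]
ee_rot: [2.276, 2.165, 0.001]
force: [-1.0, -0.0, 1.9]
width: 0.654
gripper_force: 25.0
t 7.1 pos [ 0.6398 -0.1123  0.0871] j [-0.19  0.66  0.44  1.7  -0.35  0.86  0.35] F [-1.  -0.   1.9] w 6.01 25.0
shift cm [ 0.1   0.02 -0.09] turn [ 0.  -0.  -0.1]
```

Force sign flipped, so the jar is seated; releasing it.

```bash
python3 -m creep '6.1 0 0 0 0 0 0; 6.4 0 0 0 0 0 0; 7 0 0 0 0 0 0; 8 0 0 0 0 0 0; 8.5 0 0 0 0 0 0'; python3 -m creep '8.5 0 0 -3 0 0 0; 8.5 0 0 -7 0 0 0; 8.5 0 0 -11 0 0 0; 8.5 3 0 -15 0 0 0; 8.5 3 0 -15 0 0 0'; python3 go.py .4922 -.3307 .20
python3 - <<'E'
from cell import vision; import cv2
cv2.imwrite('pics/scene1.png',vision.get_image('scene')[:,:,::-1])
E
```

```text
clock: 7.72
position: [0.6397, -0.1122, 0.0867]
ee_rot: [2.276, 2.165, 0.0]
force: [0.6, -1.1, 0.5]
width: 0.906
gripper_force: 0.0
clock: 8.35
position: [0.6433, -0.0796, 0.24]
ee_rot: [2.27, 2.167, 0.008]
force: [0.6, -0.8, -0.7]
width: 0.925
gripper_force: 0.0
t 8.35 pos [ 0.6433 -0.0796  0.24  ] j [-0.29  0.5   0.51  1.56 -0.26  1.14  0.23] F [ 0.6 -0.8 -0.7] w 8.51 0.0
shift cm [-25.79 -13.95   3.87] turn [ 0.3 -0.1  0.1]
```

View pics/scene1.png

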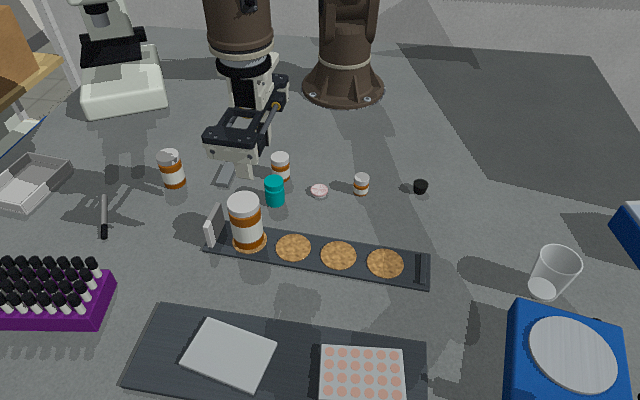

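The tallest jar stands upright on the seat by the stop (around 247,225). Next is jar_r.

```bash
python3 -m creep '8.5 -5 -3 0 0 0 0; 8.5 -10 -6 0 0 0 0; 8.5 -15 -8.5 1 0 0 0; 8.5 -20 -11 2 0 0 0; 8.5 -23 -12.5 3 0 0 0'; python3 -m creep '8.5 -2.6 -1.5 0.5 0 0 0; 8.5 -2.6 -1.5 0.5 0 0 0;8.5 -2.6 -1.5 0.5 0 0 0'; python3 go.py .4922 -.3307 .055
```

```text
clock: 9.02
position: [0.5015, -0.3091, 0.2054]
ee_rot: [-2.28, -2.159, 0.003]
force: [-0.0, 0.2, -0.5]
width: 0.925
gripper_force: 0.0
clock: 9.4
position: [0.4882, -0.3306, 0.2009]
ee_rot: [-2.276, -2.164, 0.0]
force: [0.9, 0.5, -0.4]
width: 0.927
gripper_force: 0.0
t 9.4 pos [ 0.4882 -0.3306  0.2009] j [ 0.12  0.45  0.54  1.75 -0.27  1.01  0.72] F [ 0.9  0.5 -0.4] w 8.53 0.0
shift cm [-1.000e-02  4.100e-01  1.459e+01] turn [-0.1 -0.  -0.1]
```

```bash
python3 -m creep '8.5 0 0.4 4 0 0 0; 8.5 0 0.4 8 0 0 0; 8.5 0 0.4 12 0 0 0; 8.5 0 0.4 14.4 0 0 0; 8.5 0 0.4 14.4 0 0 0'; python3 -m creep '8.5 0 0 0 0 0 0;8.5 0 0 0 0 0 0'; python3 go.py .4922 -.3307 .055
```

```text
clock: 10.02
position: [0.492, -0.3292, 0.0559]
ee_rot: [-2.272, -2.164, 0.001]
force: [0.2, 0.1, 0.6]
width: 0.929
gripper_force: 0.0
clock: 10.28
position: [0.4934, -0.3313, 0.059]
ee_rot: [2.275, 2.164, 0.001]
force: [-0.1, -0.8, -0.2]
width: 0.924
gripper_force: 0.0
t 10.275 pos [ 0.4934 -0.3313  0.059 ] j [ 0.2   0.63  0.44  1.87 -0.39  0.73  0.81] F [-0.1 -0.8 -0.2] w 8.5 0.0
shift cm [ 0.06 -0.12  0.4 ] turn [ 0.1  0.  -0.1]
```

```bash
python3 -m creep '7 0 -0.1 0.3 0 0 0; 5.6 0 -0.1 0.3 0 0 0; 4 0 -0.1 0.3 0 0 0; 4 0 -0.1 0.3 0 0 0; 4 0 -0.1 0.3 0 0 0' 25; python3 -m creep '4 0 0 0 0 0 0; 4 0 0 0 0 0 0'; python3 go.py .4922 -.3307 .2;  python3 -m creep '4 0 0 -1.5 0 0 0; 4 0 0 -4 0 0 0;4 0 0 -8 0 0 0;4 0 0 -12 0 0 0; 4 0 0 -14.5 0 0 0';python3 go.py .6446 -.0217 .2
```

```text
clock: 10.9
position: [0.4916, -0.3311, 0.0548]
ee_rot: [2.276, 2.165, 0.0]
force: [-0.4, 0.1, 0.4]
width: 0.539
gripper_force: 25.0
clock: 11.15
position: [0.4916, -0.3311, 0.0548]
ee_rot: [2.276, 2.165, 0.0]
force: [1.0, 0.1, 1.4]
width: 0.537
gripper_force: 25.0
t 11.15 pos [ 0.4916 -0.3311  0.0548] j [ 0.2   0.64  0.44  1.87 -0.39  0.72  0.82] F [1.  0.1 1.4] w 4.94 25.0
shift cm [  0.05   0.06 -14.52] turn [ 0.   0.  -0.1]
clock: 11.78
position: [0.4917, -0.3316, 0.2026]
ee_rot: [2.275, 2.163, 0.001]
force: [-0.3, -0.6, -1.9]
width: 0.546
gripper_force: 25.0
t 11.775 pos [ 0.4917 -0.3316  0.2026] j [ 0.12  0.46  0.55  1.75 -0.27  1.01  0.72] F [-0.3 -0.6 -1.9] w 5.02 25.0
shift cm [31.72 13.7   0.26] turn [ 0.1  0.1 -0.1]
```

```bash
python3 -m creep '4 3 1 -1 0 0 0; 4 8 3 -2 0 0 0; 4 13 5 -2.5 0 0 0; 4 18 7 -2.5 0 0 0; 4 23 9.5 -2.5 0 0 0'; python3 -m creep '4 4 1.8 0 0 0 0; 4 7.5 3.5 0 0 0 0; 4 8.7 4.2 0 0 0 0; 4 8.7 4.2 0 0 0 0;4 8.7 4.2 0 0 0 0'; python3 go.py .6446 -.0217 .067
```

```text
clock: 12.4
position: [0.5981, -0.1047, 0.2259]
ee_rot: [2.277, 2.164, 0.001]
force: [0.6, -0.1, -0.6]
width: 0.535
gripper_force: 25.0
clock: 13.02
position: [0.6436, -0.0236, 0.2251]
ee_rot: [2.279, 2.162, -0.001]
force: [0.2, 0.4, -0.7]
width: 0.54
gripper_force: 25.0
t 13.025 pos [ 0.6436 -0.0236  0.2251] j [-0.38  0.51  0.51  1.58 -0.27  1.11  0.14] F [ 0.2  0.4 -0.7] w 4.97 25.0
shift cm [ 0.21  0.09 15.81] turn [-0.   0.1 -0.2]
```

```bash
python3 -m creep '4 0.1 0.1 4 0 0 0; 4 0.1 0.1 8 0 0 0; 4 0.1 0.1 12 0 0 0; 4 0.1 0.1 14.5 0 0 0; 4 0.1 0.1 14.5 0 0 0'; python3 -m creep '4 0 0 0 0 0 0; 4 0 0 0 0 0 0'; python3 go.py .6446 -.0217 .0655
```

```text
clock: 13.65
position: [0.6435, -0.0222, 0.0783]
ee_rot: [-2.278, -2.161, 0.005]
force: [0.4, 0.3, -0.5]
width: 0.543
gripper_force: 25.0
clock: 13.9
position: [0.6462, -0.0209, 0.0814]
ee_rot: [2.276, 2.163, 0.003]
force: [0.5, -1.0, -1.4]
width: 0.541
gripper_force: 25.0
t 13.9 pos [ 0.6462 -0.0209  0.0814] j [-0.33  0.67  0.43  1.71 -0.36  0.84  0.21] F [ 0.5 -1.  -1.4] w 4.98 25.0
shift cm [-0.09 -0.16  1.59] turn [ 0.1 -0.  -0.1]
```

```bash
python3 -m creep '4 -0.1 -0.1 0.5 0 0 0; 4 -0.1 -0.1 0.9 0 0 0; 4 -0.1 -0.1 1.2 0 0 0; 4 -0.1 -0.1 1.3 0 0 0; 4 -0.1 -0.1 1.3 0 0 0'; python3 -m creep '4 0 0 0 0 0 0; 4 0 0 0 0 0 0'; python3 go.py .6446 -.0217 .0655
```

```text
clock: 14.52
position: [0.6442, -0.0213, 0.0666]
ee_rot: [-2.276, -2.165, 0.0]
force: [0.7, 0.2, -2.0]
width: 0.539
gripper_force: 25.0
clock: 14.78
position: [0.6443, -0.0213, 0.0668]
ee_rot: [2.276, 2.165, 0.0]
force: [-0.1, -0.5, 0.1]
width: 0.541
gripper_force: 25.0
t 14.775 pos [ 0.6443 -0.0213  0.0668] j [-0.32  0.68  0.42  1.72 -0.36  0.81  0.22] F [-0.1 -0.5  0.1] w 4.98 25.0
shift cm [-0.03  0.03  0.13] turn [ 0.  -0.  -0.1]
```

```bash
python3 -m creep '4 0 0 0.1 0 0 0; 4 0 0 0.1 0 0 0; 5.1 0 0 0.1 0 0 0; 5.5 0 0 0.1 0 0 0; 7 0 0 0.1 0 0 0'; python3 -m creep '7.5 0 0 0 0 0 0; 7.5 0 0 -3 0 0 0; 7.5 0 0 -7 0 0 0; 7.5 0 0 -11 0 0 0; 7 0 0 -14 0 0 0'; python3 go.py .4337 -.0926 .18
python3 - <<'E'
from h import *; from cell import vision
ci=vision.camera_info('top'); im=cv2.imread('pics/top0.png'); hsv=cv2.cvtColor(im,cv2.COLOR_BGR2HSV)
m=cv2.inRange(hsv,(80,80,60),(100,255,255)); c=max(cv2.findContours(m,0,2)[0],key=cv2.contourArea); (u,v),r=cv2.minEnclosingCircle(c); print('turq',u,v,r,ray(ci,u,v,.062))
E
```

```text
clock: 15.4
position: [0.6443, -0.0213, 0.0657]
ee_rot: [2.277, 2.165, 0.0]
force: [-0.1, 0.1, 0.3]
width: 0.663
gripper_force: 0.0
clock: 16.02
position: [0.6446, -0.0215, 0.2077]
ee_rot: [2.276, 2.164, 0.002]
force: [-0.4, 0.9, -0.8]
width: 0.775
gripper_force: 0.0
t 16.025 pos [ 0.6446 -0.0215  0.2077] j [-0.38  0.53  0.5   1.6  -0.28  1.08  0.15] F [-0.4  0.9 -0.8] w 7.13 0.0
shift cm [ -8.16 -20.71   2.73] turn [ 0.1 -0.  -0.1]
turq 357.2391357421875 203.31521606445312 11.260066986083984 [ 0.51433221 -0.08614797  0.062     ]
```

```bash
python3 -m creep '6.1 -2 -5 0 0 0 0; 6.1 -4 -10 0 0 0 0; 6.1 -6 -15 1 0 0 0; 6.1 -8.2 -20.8 2 0 0 0; 6.1 -8.2 -20.8 2 0 0 0'; python3 -m creep '6.1 0 0 0 0 0 0; 6.1 0 0 0 0 0 0'; python3 go.py .4327 -.0926 .044
```

```text
clock: 16.65
position: [0.4265, -0.0938, 0.1846]
ee_rot: [-2.277, -2.157, 0.004]
force: [1.0, -0.1, 1.1]
width: 0.666
gripper_force: 0.0
clock: 16.9
position: [0.434, -0.0925, 0.1861]
ee_rot: [2.274, 2.165, 0.001]
force: [-0.6, -0.4, -0.3]
width: 0.663
gripper_force: 0.0
t 16.9 pos [ 0.434  -0.0925  0.1861] j [-0.37  0.22  0.55  2.11 -0.16  0.85  0.22] F [-0.6 -0.4 -0.3] w 6.1 0.0
shift cm [-1.000e-02 -1.500e-01  1.421e+01] turn [ 0.1  0.  -0. ]
```

```bash
python3 -m creep '6.1 0 -0.1 3 0 0 0; 6.1 0 -0.1 6 0 0 0; 6.1 0 -0.1 8 0 0 0; 6.1 0 -0.1 8.5 0 0 0; 6.1 0 -0.1 8.5 0 0 0'; python3 -m creep '6.1 0 0 0 0 0 0; 6.1 0 0 0 0 0 0'; python3 go.py .4327 -.0926 .044
```

```text
clock: 17.52
position: [0.4321, -0.0928, 0.1008]
ee_rot: [2.276, 2.165, -0.0]
force: [-0.2, 0.2, 0.9]
width: 0.663
gripper_force: 0.0
clock: 17.77
position: [0.4319, -0.0927, 0.1013]
ee_rot: [2.276, 2.165, 0.002]
force: [0.9, -0.3, -0.5]
width: 0.662
gripper_force: 0.0
t 17.775 pos [ 0.4319 -0.0927  0.1013] j [-0.29  0.37  0.49  2.2  -0.29  0.63  0.35] F [ 0.9 -0.3 -0.5] w 6.09 0.0
shift cm [0.01 0.07 5.73] turn [ 0.1 -0.  -0.1]
```

```bash
python3 -m creep '6.1 0 0.1 1.2 0 0 0; 6.1 0 0.1 2.4 0 0 0; 6.1 0 0.1 3.6 0 0 0; 6.1 0 0.1 4.8 0 0 0; 6.1 0 0.1 5.7 0 0 0'; python3 -m creep '6.1 0 0 0 0 0 0; 5 0 0 0 0 0 0; 3.5 0 0 0 0 0 0; 3.5 0 0 0 0 0 0; 3.5 0 0 0 0 0 0' 25; python3 go.py .4337 -.0926 .2
```

```text
clock: 18.4
position: [0.4321, -0.0928, 0.0427]
ee_rot: [-2.276, -2.164, 0.001]
force: [-0.1, 0.2, 1.3]
width: 0.667
gripper_force: 0.0
clock: 19.02
position: [0.4328, -0.0928, 0.0441]
ee_rot: [2.276, 2.165, 0.001]
force: [-0.4, -0.1, 4.4]
width: 0.455
gripper_force: 25.0
t 19.025 pos [ 0.4328 -0.0928  0.0441] j [-0.21  0.48  0.4   2.24 -0.39  0.49  0.44] F [-0.4 -0.1  4.4] w 4.18 25.0
shift cm [  0.02   0.1  -15.59] turn [ 0.1 -0.  -0.1]
```

```bash
python3 -m creep '3.5 0 0 -1.5 0 0 0; 3.5 0 0 -4.5 0 0 0; 3.5 0 0 -8.5 0 0 0; 3.5 0 0 -12.5 0 0 0; 3.5 0 0 -15.5 0 0 0'; python3 go.py .6489 .0681 .2
```

```text
clock: 19.65
position: [0.4323, -0.0928, 0.2002]
ee_rot: [2.276, 2.165, 0.001]
force: [0.8, -0.2, -1.6]
width: 0.456
gripper_force: 25.0
t 19.65 pos [ 0.4323 -0.0928  0.2002] j [-0.4   0.2   0.59  2.1  -0.14  0.88  0.21] F [ 0.8 -0.2 -1.6] w 4.2 25.0
shift cm [17.16 20.82  0.04] turn [ 0.  -0.  -0.1]
```

```bash
python3 -m creep '3.5 2 2.5 0 0 0 0; 3.5 6 7 0 0 0 0; 3.5 9.5 11.5 0 0 0 0; 3.5 13 16 0 0 0 0; 3.5 16 19.5 0 0 0 0'; python3 -m creep '3.5 1.2 1.3 0 0 0 0; 3.5 1.2 1.3 0 0 0 0;3.5 1.2 1.3 0 0 0 0;3.5 1.2 1.3 0 0 0 0'; python3 go.py .6489 .0681 .066
```

```text
clock: 20.27
position: [0.6365, 0.059, 0.1982]
ee_rot: [-2.275, -2.166, 0.001]
force: [1.2, -0.6, -0.6]
width: 0.451
gripper_force: 25.0
clock: 20.78
position: [0.6481, 0.0674, 0.199]
ee_rot: [-2.278, -2.163, 0.0]
force: [-0.5, 0.9, -0.0]
width: 0.452
gripper_force: 25.0
t 20.775 pos [0.6481 0.0674 0.199 ] j [-0.51  0.55  0.51  1.59 -0.29  1.07  0.02] F [-0.5  0.9 -0. ] w 4.16 25.0
shift cm [ 0.07  0.08 13.3 ] turn [-0.   0.  -0.2]
```

```bash
python3 -m creep '3.5 0 0.1 4 0 0 0; 3.5 0 0.1 8 0 0 0; 3.5 0 0.1 11 0 0 0; 3.5 0 0.1 13 0 0 0; 3.5 0 0.1 13 0 0 0'; python3 -m creep '3.5 0 0 0 0 0 0; 3.5 0 0 0 0 0 0; 3.5 0 0 0.5 0 0 0; 3.5 0 0 0.8 0 0 0; 3.5 0 0 0.8 0 0 0';  python3 -m creep '3.5 0 0 0 0 0 0; 3.5 0 0 0 0 0 0';python3 go.py .6489 .0681 .055
```

```text
clock: 21.4
position: [0.6489, 0.0681, 0.0678]
ee_rot: [-2.276, -2.164, 0.003]
force: [0.3, -0.0, -1.0]
width: 0.454
gripper_force: 25.0
clock: 22.02
position: [0.6495, 0.0685, 0.0604]
ee_rot: [-2.276, -2.165, 0.001]
force: [0.0, -0.2, -1.0]
width: 0.454
gripper_force: 25.0
clock: 22.28
position: [0.6499, 0.0684, 0.0608]
ee_rot: [2.277, 2.165, 0.0]
force: [0.0, -0.1, -0.3]
width: 0.456
gripper_force: 25.0
t 22.275 pos [0.6499 0.0684 0.0608] j [-0.46  0.7   0.43  1.7  -0.38  0.82  0.09] F [ 0.  -0.1 -0.3] w 4.19 25.0
shift cm [-0.04 -0.09  0.58] turn [ 0.  -0.  -0.1]
```

```bash
python3 -m creep '3.5 0 0 0.3 0 0 0; 3.5 0 0 0.5 0 0 0; 3.5 0 0 0.6 0 0 0; 3.5 0 0 0.6 0 0 0; 3.5 0 0 0.6 0 0 0';python3 go.py .6489 .0681 .055
```

```text
clock: 22.9
position: [0.6497, 0.0685, 0.0552]
ee_rot: [-2.276, -2.165, -0.0]
force: [-2.8, -0.3, 4.4]
width: 0.454
gripper_force: 25.0
t 22.9 pos [0.6497 0.0685 0.0552] j [-0.46  0.71  0.43  1.71 -0.38  0.81  0.09] F [-2.8 -0.3  4.4] w 4.18 25.0
shift cm [-0.04 -0.08  0.02] turn [-0.  -0.  -0.1]
```

Seated. Releasing and moving on to jar_p.

```bash
python3 -m creep '4.3 0 0 0 0 0 0; 4.7 0 0 0 0 0 0; 5.5 0 0 0 0 0 0; 6.5 0 0 0 0 0 0; 6.5 0 0 0 0 0 0'; python3 -m creep '6.5 0 0 -3 0 0 0; 6.5 0 0 -6 0 0 0; 6.5 0 0 -9 0 0 0; 6.5 0 0 -12 0 0 0; 6.5 0 0 -13 0 0 0'; python3 go.py .453 .0944 .16
```

```text
clock: 23.52
position: [0.6498, 0.0685, 0.0547]
ee_rot: [-2.277, -2.165, 0.0]
force: [0.4, 0.3, 0.7]
width: 0.701
gripper_force: 0.0
clock: 24.15
position: [0.6507, 0.0684, 0.1866]
ee_rot: [2.275, 2.164, 0.004]
force: [0.5, -0.0, -0.5]
width: 0.708
gripper_force: 0.0
t 24.15 pos [0.6507 0.0684 0.1866] j [-0.51  0.56  0.5   1.6  -0.3   1.05  0.03] F [ 0.5 -0.  -0.5] w 6.52 0.0
shift cm [  1.6  -19.88   2.61] turn [ 0.2 -0.  -0.1]
```

```bash
python3 -m creep '6 0.4 -5 0 0 0 0; 6 0.8 -10 0 0 0 0; 6 1.2 -15 1 0 0 0; 6 1.6 -19.9 2.6 0 0 0; 6 1.6 -19.9 2.6 0 0 0'; python3 -m creep '6 0 0 0 0 0 0; 6 0 0 3 0 0 0; 6 0 0 6 0 0 0; 6 0 0 8 0 0 0; 6 0 0 8 0 0 0'; python3 -m creep '6 0 0 0 0 0 0; 6 0 0 0 0 0 0'; python3 go.py .453 .0944 .033
```

```text
clock: 24.78
position: [0.4465, 0.0946, 0.1568]
ee_rot: [-2.271, -2.164, 0.008]
force: [1.6, 1.2, 0.7]
width: 0.652
gripper_force: 0.0
clock: 25.4
position: [0.4523, 0.0939, 0.0777]
ee_rot: [2.278, 2.164, -0.003]
force: [0.5, 0.3, -0.1]
width: 0.653
gripper_force: 0.0
clock: 25.65
position: [0.4528, 0.0946, 0.0796]
ee_rot: [2.276, 2.164, 0.003]
force: [0.9, 0.3, 0.4]
width: 0.656
gripper_force: 0.0
t 25.65 pos [0.4528 0.0946 0.0796] j [-0.66  0.43  0.44  2.17 -0.33  0.6  -0.03] F [0.9 0.3 0.4] w 6.03 0.0
shift cm [-0.02  0.02  4.66] turn [ 0.1 -0.  -0.1]
```

```bash
python3 -m creep '6 0 0 1.2 0 0 0; 6 0 0 2.4 0 0 0; 6 0 0 3.6 0 0 0; 6 0 0 4.6 0 0 0; 6 0 0 4.6 0 0 0'; python3 -m creep '5 0 0 0 0 0 0; 3 0 0 0 0 0 0; 2.5 0 0 0 0 0 0; 2.5 0 0 0 0 0 0; 2.5 0 0 0 0 0 0' 20; python3 go.py .453 .0944 .033;  python3 -m creep '2.5 0 0 -1.5 0 0 0; 2.5 0 0 -4.5 0 0 0; 2.5 0 0 -8.5 0 0 0; 2.5 0 0 -12.5 0 0 0; 2.5 0 0 -14 0 0 0'; python3 go.py .6533 .1581 .17
```

```text
clock: 26.28
position: [0.4512, 0.0942, 0.0318]
ee_rot: [-2.276, -2.164, 0.003]
force: [-0.6, 0.6, 0.1]
width: 0.65
gripper_force: 0.0
clock: 26.9
position: [0.4521, 0.0946, 0.033]
ee_rot: [2.276, 2.165, 0.001]
force: [-1.0, 0.4, 5.1]
width: 0.365
gripper_force: 20.0
t 26.9 pos [0.4521 0.0946 0.033 ] j [-0.6   0.52  0.37  2.2  -0.4   0.49  0.03] F [-1.   0.4  5.1] w 3.36 20.0
shift cm [-0.01  0.09  0.  ] turn [ 0.  -0.  -0.1]
clock: 27.52
position: [0.4526, 0.0946, 0.1753]
ee_rot: [2.276, 2.164, 0.005]
force: [0.9, -0.3, -0.9]
width: 0.365
gripper_force: 20.0
t 27.525 pos [0.4526 0.0946 0.1753] j [-0.77  0.27  0.55  2.09 -0.19  0.83 -0.15] F [ 0.9 -0.3 -0.9] w 3.36 20.0
shift cm [ 7.36 19.72  0.6 ] turn [ 0.2 -0.1 -0.1]
```

```bash
python3 -m creep '2.5 1 2.5 0 0 0 0; 2.5 2.5 7 0 0 0 0; 2.5 4 11.5 0 0 0 0; 2.5 5.5 15.5 0 0 0 0; 2.5 7 18.8 0 0 0 0'; python3 -m creep '2.5 0.4 0.9 0 0 0 0; 2.5 0.4 0.9 0 0 0 0;2.5 0.4 0.9 0 0 0 0;2.5 0.4 0.9 0 0 0 0'; python3 go.py .6533 .1581 .055
```

```text
clock: 28.15
position: [0.644, 0.1551, 0.172]
ee_rot: [-2.276, -2.164, 0.002]
force: [-0.0, -0.6, 0.1]
width: 0.368
gripper_force: 20.0
clock: 28.65
position: [0.6515, 0.1581, 0.173]
ee_rot: [-2.277, -2.164, 0.0]
force: [1.0, 0.1, -0.1]
width: 0.369
gripper_force: 20.0
t 28.65 pos [0.6515 0.1581 0.173 ] j [-0.64  0.61  0.51  1.57 -0.33  1.05 -0.09] F [ 1.   0.1 -0.1] w 3.39 20.0
shift cm [ 0.    0.18 11.8 ] turn [-0.  -0.  -0.1]
```

```bash
python3 -m creep '2.5 0 0.1 4 0 0 0; 2.5 0 0.1 8 0 0 0; 2.5 0 0.1 11 0 0 0; 2.5 0 0.1 11.8 0 0 0; 2.5 0 0.1 11.8 0 0 0'; python3 -m creep '2.5 0 0 0 0 0 0; 2.5 0 0 0 0 0 0; 2.5 0 0 0.4 0 0 0; 2.5 0 0 0.7 0 0 0; 2.5 0 0 0.7 0 0 0';  python3 -m creep '2.5 0 0 0 0 0 0; 2.5 0 0 0 0 0 0';python3 go.py .6533 .1581 .044
```

```text
clock: 29.28
position: [0.6533, 0.1583, 0.0553]
ee_rot: [2.277, 2.165, 0.0]
force: [0.1, -0.1, -0.4]
width: 0.368
gripper_force: 20.0
clock: 29.9
position: [0.653, 0.1584, 0.0473]
ee_rot: [-2.276, -2.165, 0.001]
force: [0.2, 0.2, -0.4]
width: 0.369
gripper_force: 20.0
clock: 30.15
position: [0.6534, 0.1584, 0.0478]
ee_rot: [2.277, 2.165, 0.0]
force: [-0.1, 0.5, -0.6]
width: 0.368
gripper_force: 20.0
t 30.15 pos [0.6534 0.1584 0.0478] j [-0.59  0.75  0.44  1.66 -0.4   0.83 -0.03] F [-0.1  0.5 -0.6] w 3.39 20.0
shift cm [-0.03 -0.01  0.38] turn [ 0.  -0.  -0.1]
```

```bash
python3 -m creep '2.5 0 0 0.2 0 0 0; 2.5 0 0 0.3 0 0 0; 2.5 0 0 0.4 0 0 0; 2.5 0 0 0.4 0 0 0; 2.5 0 0 0.4 0 0 0';python3 go.py .6533 .1581 .044
```

```text
clock: 30.78
position: [0.6532, 0.1584, 0.0441]
ee_rot: [-2.276, -2.165, -0.0]
force: [-2.6, -1.4, 6.0]
width: 0.366
gripper_force: 20.0
t 30.775 pos [0.6532 0.1584 0.0441] j [-0.59  0.75  0.44  1.66 -0.41  0.82 -0.03] F [-2.6 -1.4  6. ] w 3.37 20.0
shift cm [-0.03  0.01  0.01] turn [-0.  -0.  -0.1]
```

```bash
python3 -m creep '3.5 0 0 0 0 0 0; 4 0 0 0 0 0 0; 5 0 0 0 0 0 0; 6 0 0 0 0 0 0; 6 0 0 0 0 0 0'; python3 -m creep '6 0 0 -3 0 0 0; 6 0 0 -7 0 0 0; 6 0 0 -11 0 0 0; 6 0 0 -15 0 0 0; 6 0 0 -19 0 0 0'; python3 -m creep '6 6 -6 0 0 0 0; 6 12 -12 0 0 0 0; 6 18 -18 0 0 0 0;6 22 -20 0 0 0 0; 6 22 -20 0 0 0 0'; python3 -m creep '6 4 0 0 0 0 0; 6 4 0 0 0 0 0; 6 4 0 0 0 0 0'
python3 - <<'E'
from h import *; from cell import vision
im=vision.get_image('top')[:,:,::-1].copy(); cv2.imwrite('pics/top2.png',im); cv2.imwrite('pics/scene2.png',vision.get_image('scene')[:,:,::-1])
ci=vision.camera_info('top'); hsv=cv2.cvtColor(im,cv2.COLOR_BGR2HSV)
for n,s,h,d in (('s',(.6401,-.1113),.116,.06),('r',(.6446,-.0217),.093,.05),('q',(.6489,.0681),.073,.042),('p',(.6533,.1581),.056,.034)):
    u,v=proj(ci,[*s,h]).round().astype(int); t=hsv[v-2:v+3,u-2:u+3,2].mean()*.8
    k=cv2.inRange(hsv,(0,0,int(t)),(180,60,255)); z=np.zeros_like(k); z[v-22:v+23,u-22:u+23]=255; k&=z
    c=max(cv2.findContours(k,0,2)[0],key=cv2.contourArea); (x,y),r=cv2.minEnclosingCircle(c); q=ray(ci,x,y,h); e=ray(ci,x+r+.5,y,h)
    print(n,q.round(4),'off mm',((q[:2]-s)*1000).round(1),'diam',2*np.linalg.norm(e-q).round(4))
E
```

```text
clock: 31.4
position: [0.6533, 0.1585, 0.0437]
ee_rot: [-2.276, -2.165, -0.0]
force: [-0.9, -1.0, 0.2]
width: 0.647
gripper_force: 0.0
clock: 32.02
position: [0.6532, 0.1584, 0.2351]
ee_rot: [2.277, 2.165, 0.0]
force: [1.2, -0.2, -0.5]
width: 0.654
gripper_force: 0.0
clock: 32.65
position: [0.4624, 0.3907, 0.2339]
ee_rot: [-2.273, -2.167, -0.001]
force: [0.3, 0.3, 0.1]
width: 0.651
gripper_force: 0.0
clock: 33.02
position: [0.4669, 0.4273, 0.2336]
ee_rot: [2.277, 2.164, -0.001]
force: [0.7, 0.6, -0.0]
width: 0.654
gripper_force: 0.0
s [ 0.6392 -0.1127  0.116 ] off mm [-0.9 -1.4] diam 0.062
r [ 0.6433 -0.0216  0.093 ] off mm [-1.3  0.1] diam 0.0514
q [0.6481 0.0682 0.073 ] off mm [-0.8  0.1] diam 0.0452
p [0.6529 0.1582 0.056 ] off mm [-0.4  0.1] diam 0.0358
```

View pics/scene2.png

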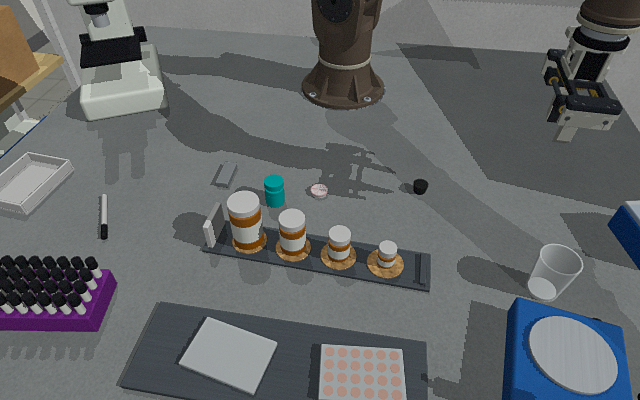

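View pics/top2.png

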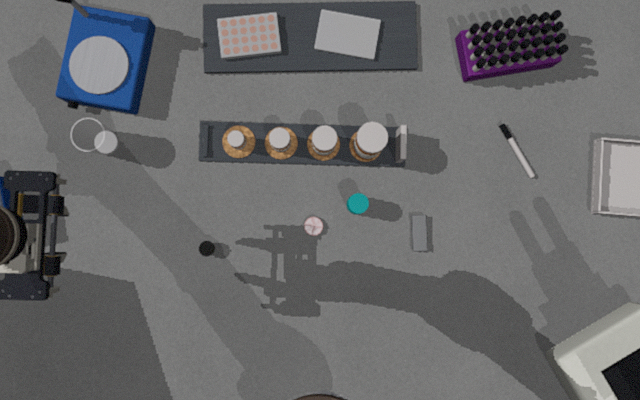

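Both views show the four jars upright on the seats in descending height from the stop: scene (245,222), (292,234), (340,246), (387,256). The offsets are under 2 mm. The turquoise jar hasn't moved and the gripper is clear.

```bash
python3 -c "
from cell import job; print(job.sign_off())"
```

```text
the job is handed in; nothing more can be done
None
```

The four amber jars stand upright and released on the cork seats, tallest by the stop to shortest farthest away, each measured within 2 mm of its seat centre; the job was handed in at about 33 s on the robot's clock, but the sign-off returned no verdict.

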